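# Pack the run tray for the thermal cycler

### The job

Pack the tray for the next run: stand the capped jar in the wide round holder, the capped slim bottle in the narrow round holder, the white lidded box in the square holder and the aluminium tube block in the oblong holder, each upright and flat on its holder's floor. Set each one down gently rather than dropping it, and leave the open, empty jar and the open, empty slim bottle standing where they are.

Things in the scene. Friction and masses are not known exactly. Their poses are not given: they have to be found in the camera images.
- jar: Capped wide jar to be packed: upright brown jar with a flat ribbed white screw cap, 52 mm across, 60 mm tall (cap, 51 mm across, from 44 mm up), about 160 g. Loose on the bench. Origin: centre of its underside, z up.
- slim_bottle: Capped slim bottle to be packed: upright brown bottle, body 34 mm across and straight from 0 to 56 mm up, then a shoulder and a white ribbed screw cap 28 mm across from 62 to 80 mm up; about 90 g. Loose on the bench. Origin: centre of its underside, z up.
- square_box: Lidded sample box to be packed: white plastic box, 46 x 46 mm, 54 mm tall, with a closed lid (thin grey seam at 35 mm); about 110 g. Loose on the bench, at any yaw. Origin: centre of its underside, z up. x and y square to its sides.
- tube_block: Tube block to be packed: grey aluminium block 56 mm (along its x) x 36 mm (along its y) x 50 mm tall, with eight small white tube caps (10 mm across) standing 4 mm proud of its top; about 200 g. Loose on the bench, at any yaw. Origin: centre of its underside, z up.
- open_jar: Look-alike, not to be packed: same brown jar but empty, without a cap: you look into it from above. 52 mm across, 58 mm tall, 90 g, loose. Origin: centre of its underside, z up.
- open_slim: Look-alike, not to be packed: same slim brown bottle but empty, without a cap: open neck 24 mm across. Body 34 mm across, 78 mm tall, 50 g, loose, easily tipped. Origin: centre of its underside, z up.
- wide_ring: Wide round holder for the jar: round open cup, 68 mm inside, inner floor 10 mm above the bench and 4 mm above its origin, walls 4 mm thick rising 10 mm above that floor. Origin: centre of its underside; z up. Fixed. One of four grey plastic holders standing at the corners of a 96 mm square in a fixed aluminium tray (204 mm square, 12 mm high); which holder is at which corner changes, and the tray may be turned on the bench.
- narrow_ring: Narrow round holder for the slim bottle: round open cup, 50 mm inside, inner floor 10 mm above the bench and 4 mm above its origin, walls 4 mm thick rising 10 mm above that floor. Origin: centre of its underside; z up. Fixed. One of four grey plastic holders standing at the corners of a 96 mm square in a fixed aluminium tray (204 mm square, 12 mm high); which holder is at which corner changes, and the tray may be turned on the bench.
- square_holder: Square holder for the sample box: square open cup, 62 x 62 mm inside, x and y square to its walls, inner floor 10 mm above the bench and 4 mm above its origin, walls 4 mm thick rising 10 mm above that floor. Origin: centre of its underside; z up. Fixed. One of four grey plastic holders standing at the corners of a 96 mm square in a fixed aluminium tray (204 mm square, 12 mm high); which holder is at which corner changes, and the tray may be turned on the bench.
- oblong_holder: Oblong holder for the tube block: rectangular open cup, 72 mm (along its x) x 52 mm (along its y) inside, inner floor 10 mm above the bench and 4 mm above its origin, walls 4 mm thick rising 10 mm above that floor. Origin: centre of its underside; z up. Fixed. One of four grey plastic holders standing at the corners of a 96 mm square in a fixed aluminium tray (204 mm square, 12 mm high); which holder is at which corner changes, and the tray may be turned on the bench.
There are look-alikes about, which are no part of the job. Leave any pink or purple look-alike of the square_box alone.

How it is judged:
At the end, for the whole second after the job is handed in: Each packed thing stands upright (0.1 rad) in its own holder: origins within 13 mm sideways, at most 8 mm up (4 mm is seated); released, at rest. Both open empties upright within 30 mm of where they began (horizontal distance between jar and wide_ring below 0.013 m and z of jar in the frame of wide_ring below 0.008 m and angle between each of jar, slim_bottle, square_box, tube_block, open_jar, open_slim's own z axis and vertical below 0.1 rad and linear speed of each of jar, slim_bottle, square_box, tube_block, open_jar, open_slim below 0.02 m/s and horizontal distance between slim_bottle and narrow_ring below 0.013 m and z of slim_bottle in the frame of narrow_ring below 0.008 m and horizontal distance between square_box and square_holder below 0.013 m and z of square_box in the frame of square_holder below 0.008 m and horizontal distance between tube_block and oblong_holder below 0.013 m and z of tube_block in the frame of oblong_holder below 0.008 m and distance of each of open_jar, open_slim from where it was at the start of the episode below 0.03 m); the robot touches nothing.
It fails at once if the jar is let go more than 30 mm above its holder floor (horizontal distance between jar and wide_ring below 0.045 m and z of jar in the frame of wide_ring above 0.034 m and contact force between the fingers and jar below 0.01 N).
It fails at once if the slim bottle is let go more than 30 mm above its holder floor (horizontal distance between slim_bottle and narrow_ring below 0.045 m and z of slim_bottle in the frame of narrow_ring above 0.034 m and contact force between the fingers and slim_bottle below 0.01 N).
It fails at once if the square box is let go more than 30 mm above its holder floor (horizontal distance between square_box and square_holder below 0.045 m and z of square_box in the frame of square_holder above 0.034 m and contact force between the fingers and square_box below 0.01 N).
It fails at once if the tube block is let go more than 30 mm above its holder floor (horizontal distance between tube_block and oblong_holder below 0.045 m and z of tube_block in the frame of oblong_holder above 0.034 m and contact force between the fingers and tube_block below 0.01 N).
It fails at once if an open empty is moved more than 40 mm or tipped over (distance of any of open_jar, open_slim from where it was at the start of the episode above 0.04 m or angle between any of open_jar, open_slim's own z axis and vertical above 0.5 rad).
It also fails if it takes over 99 s, if anything falls off the work surface, if the arm or the gripper's body presses on something with over 40 N, if the wrist force passes 120 N, or if a joint passes its speed limit or range.

### The arm

A 7-joint arm with a two-finger parallel gripper is mounted at the origin on the work surface. World frame = base frame: x ahead of the robot, y to its left, z up, the work surface at z = 0. Lengths are in m, angles in rad, forces in N, time in s.
With the tool pointing down it reaches from about 0.425 to 1.025 m from the base axis. Payload 3.6 kg.
Tool frame: the origin (TCP) lies between the finger pads; the fingertips stand 25 mm ahead of it and the grasp point (between the pads) lies 6 mm ahead of it; z points along the fingers, y is the line along which they close (so a half turn about z gives the same grasp; the last joint's range is limited). The gripper opens to 85 mm and grips with 20 to 120 N. Pads are 22 mm wide; open, the fingers measure 114 mm over their backs; the gripper's body (76 mm by 85 mm) begins 54 mm behind the grasp point. The pads swing forward as they close: fully open they stand 13 mm farther back than shut.
Start: joints at [1.238, 0.591, 0.048, 1.609, -0.033, 0.943, -0.034], TCP at [0.171, -0.704, 0.256] pointing down, gripper open.
Joint ranges: [-2.69, 2.69], [-0.47, 2.24], [-1.27, 1.36], [0.19, 2.51], [-1.53, 4.68], [0.08, 2.07], [-3.09, 3.09]. Speed limits (rad/s): [2.57, 2.57, 3.14, 3.14, 3.14, 3.14, 3.14].

### API

Orientations are given as a unit quaternion [w, x, y, z].
In Python, from rig import sense, snapshot, job_done gives the robot as it stands.
- The arm moves only by the shell command python3 -m pendant 'ROWS'. ROWS is a JSON object of lists of equal length, an entry for each row: "delta_pos": the shift along the tool's x, y, z in mm, a list of three; "dr": the turn, a rotation vector about the tool's x, y, z in degrees, a list of three; "gripper": the opening in per cent of the stroke, from 0 (shut) to 100 (fully open). In form: {"delta_pos": [[x, y, z], ...], "dr": [[ax, ay, az], ...], "gripper": [gripper, ...]}. A call has 1 to 20 rows; each row is the pose to reach, as a shift and turn from the pose commanded when the call began, along the tool's axes at that moment; what a row does not reach only later rows make up. A row lasts 1/10 s, in which the tool goes at most 50 mm and 8.59 degrees, less where a joint would pass 70% of its speed; a pose out of reach is approached as far as the arm can. A call with a gripper value outside its range is refused whole. The fingers move at their own pace and stop on an object; the grip force is fixed at half the most. Time passes only in rows, so rows that repeat a pose let the fingers close. It gives the time, the measured TCP pose, the force, the opening and the grip force at its end, in the units of the state.
- sense(): the state, without advancing time (a new reading comes with each control period).
- snapshot(name): name is "side" or "top" or "wrist"; returns a dict with "color" (420x560x3 uint8, blue, green, red), "fx", "fy", "cx", "cy" (pixels), "extrinsics" (4x4, takes a point from world to camera coordinates). Camera axes: x right, y down, z forward; pixel columns grow to the right and rows downward; lengths in m; the calibration is good to about 2 mm. A picture is of the moment at which its call begins. There is no depth.
- job_done(): hands the job in; it is judged then, once.
The state is a dict: "clock": time; "joint_positions": joint angles; "joint_velocities": joint speeds; "tau": joint torques, N m; "ee_pos": TCP position; "tcp_rot": TCP orientation; "ft_force": force on the tool from outside, world axes, zero at the start; "moment": the same for the moment, N m; "finger_gap": finger opening in m; "finger_force": force on a finger pad.
Only numpy, scipy, OpenCV 4.12 (cv2) and the standard library are available. Lean on these libraries where they do the work, as an engineer would, in place of code of your own. Each camera call takes 0.05 s, during which the arm holds its last target. There are 200 camera calls.

## Working session

There is one attempt and no reset: what is moved stays moved. The work goes in short steps, Python scripts to look and compute and a shell command to move; the robot and the scene stay as the last step left them, time stands still between calls to the robot, and variables do not carry over. Pictures are saved under pics/ and viewed, at most 14 in all, crops included, and the job is handed in when it is done.

```bash
mkdir -p pics; ls; python3 - <<'E'
from rig import sense,snapshot
import cv2,numpy as np
s=sense();print({k:np.round(v,3).tolist() for k,v in s.items()})
for n in("top","side"):
    p=snapshot(n);cv2.imwrite(f"pics/{n}0.png",p["color"]);print(n,p["fx"],p["fy"],p["cx"],p["cy"],np.round(p["extrinsics"],4).tolist())
E
```

```text
pics
{'clock': 0.0, 'joint_positions': [1.239, 0.592, 0.048, 1.61, -0.033, 0.943, -0.034], 'joint_velocities': [-0.0, 0.001, -0.001, 0.0, 0.0, -0.0, 0.0], 'tau': [0.0, -54.869, 1.547, -19.812, 0.009, 0.009, -0.0], 'ee_pos': [0.171, -0.704, 0.255], 'tcp_rot': [-0.001, 0.993, 0.119, -0.0], 'ft_force': [-0.062, -0.327, 0.282], 'moment': [0.037, -0.012, -0.008], 'finger_force': 0.0, 'finger_gap': 0.086}
top 529.1135606961055 529.1135606961055 271.38232284992523 216.58771211236524 [[-0.021, -0.9997, 0.0121, 0.0355], [-0.9889, 0.019, -0.1471, 0.5348], [0.1468, -0.015, -0.9891, 1.4996], [0.0, 0.0, 0.0, 1.0]]
side 387.48147665149554 387.48147665149554 282.3736176873993 203.64086171509496 [[0.9903, -0.1384, 0.014, -0.5103], [-0.0601, -0.5163, -0.8543, 0.0914], [0.1255, 0.8451, -0.5196, 0.9608], [0.0, 0.0, 0.0, 1.0]]
```

View pics/top0.png

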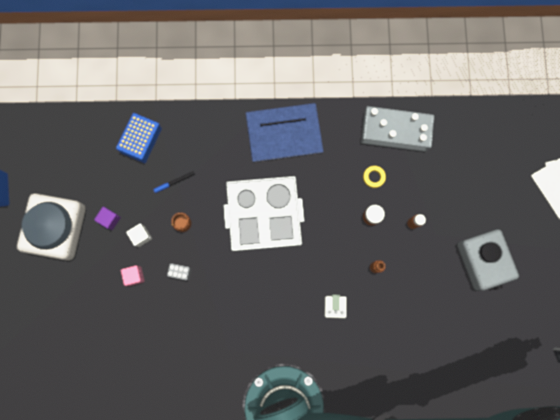

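View pics/side0.png

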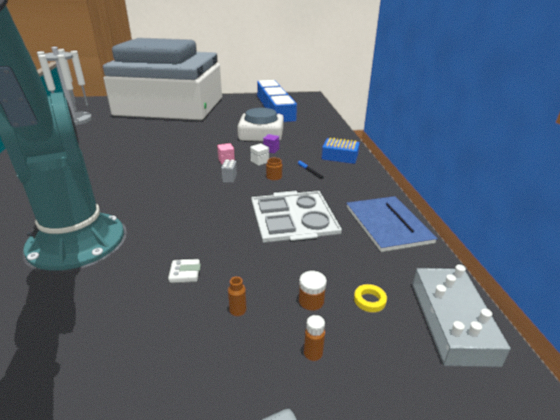

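The top view shows these candidates:
- Jar (375,214) has a white cap; the brown ring (180,222) is the open one.
- Slim bottle (418,221) has a white cap; (378,267) is the open one.
- Box (138,235) is white; the pink (131,275) and purple (106,218) boxes are look-alikes.
- Tube block (179,271) has the 8 caps.
- Holders are at (246,199), (278,196), (249,231) and (281,228).

I'll confirm these in enlarged crops.

```bash
cat > h.py <<'E'
from rig import sense,snapshot
import cv2,numpy as np
from scipy.spatial.transform import Rotation as R
def ray(p,uv,z):
    E=np.array(p["extrinsics"]);Rm=E[:3,:3];c=-Rm.T@E[:3,3]
    uv=np.atleast_2d(np.asarray(uv,float))
    d=np.c_[(uv[:,0]-p["cx"])/p["fx"],(uv[:,1]-p["cy"])/p["fy"],np.ones(len(uv))]@Rm
    return (c+d*((z-c[2])/d[:,2])[:,None])[:,:2]
def proj(p,P):
    E=np.array(p["extrinsics"]);q=np.atleast_2d(P)@E[:3,:3].T+E[:3,3]
    return np.c_[p["fx"]*q[:,0]/q[:,2]+p["cx"],p["fy"]*q[:,1]/q[:,2]+p["cy"]]
def tool(target,yaw=None):
    "shift in tool axes (mm) from the measured TCP to a world point, and turn (deg) about tool z to align tool y with world angle yaw (deg)"
    s=sense();r=R.from_quat(np.roll(s["tcp_rot"],-1))
    out=[np.round(r.inv().apply(np.array(target)-s["ee_pos"])*1000,1).tolist()]
    ty=r.apply([0,1,0]);a=np.degrees(np.arctan2(ty[1],ty[0]))
    if yaw is not None: out.append(round(-(((yaw-a)+90)%180-90),1))
    out.append(round(a,1));return out
E
python3 - <<'E'
from h import *
im=cv2.imread("pics/top0.png")
a=cv2.resize(im[170:290,95:195],None,fx=4,fy=4,interpolation=2)
b=cv2.resize(im[170:290,220:320],None,fx=4,fy=4,interpolation=2)
cv2.imwrite("pics/crop1.png",np.hstack([a,b]))
p=snapshot("top")
hsv=cv2.cvtColor(p["color"],cv2.COLOR_BGR2HSV)
w=((hsv[...,1]<60)&(hsv[...,2]>110)).astype(np.uint8)
br=((hsv[...,0]<16)&(hsv[...,1]>110)&(hsv[...,2]>50)).astype(np.uint8)
for nm,m in(("w",w),("br",br)):
    for c in cv2.findContours(m,0,2)[0]:
        if cv2.contourArea(c)<25: continue
        r=cv2.minAreaRect(c)
        if 90<r[0][0]<440 and 160<r[0][1]<300: print(nm,np.round(r[0],1),np.round(r[1],1),round(r[2],1),ray(p,[r[0]],.055).round(3))
E
```

```text
w [130.7 275.2] [12.4 12.4] 76.0 [[0.373 0.426]]
w [178.  271.2] [21.2 13.7] 11.3 [[0.382 0.292]]
w [138.  234.8] [19.9 19.5] 58.0 [[0.488 0.407]]
w [419.5 219.5] [11. 11.] 90.0 [[ 0.516 -0.402]]
w [374.5 213.5] [19. 19.] 90.0 [[ 0.536 -0.273]]
w [263.4 213. ] [70.5 80.2] 85.2 [[0.544 0.048]]
br [377.  266.5] [11. 14.] 90.0 [[ 0.384 -0.273]]
br [411.4 222.9] [10.4  7.8] 66.0 [[ 0.507 -0.378]]
br [180.5 222. ] [19.1 17.7] 45.0 [[0.522 0.286]]
```

View pics/crop1.png

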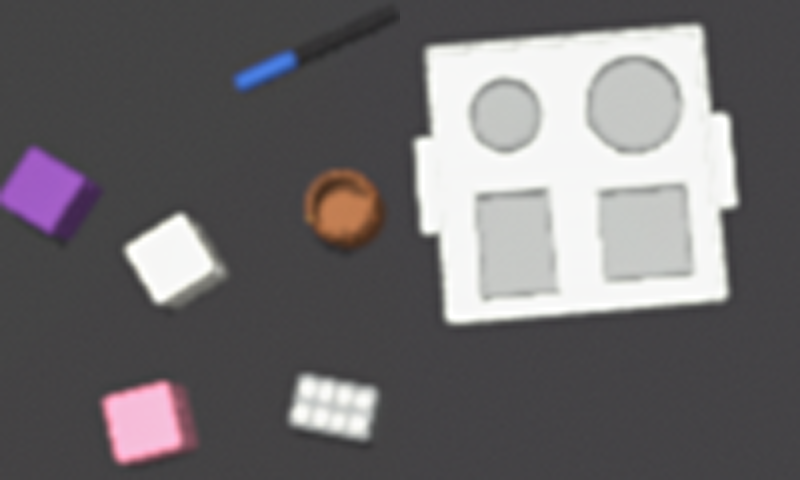

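The crop confirms the white cube, the eight-capped block, the open jar and the pink and purple look-alikes. In the crop, narrow ring is at (505,115), wide ring at (634,104), oblong at (516,243) and square at (646,232). Next I'll measure everything.

```bash
cat > m.py <<'E'
from h import *
def blobs(p,m,box,amin=30):
    x0,y0,x1,y1=box;mm=np.zeros(m.shape,np.uint8);mm[y0:y1,x0:x1]=m[y0:y1,x0:x1]
    return [c for c in cv2.findContours(mm,0,1)[0] if cv2.contourArea(c)>amin]
E
python3 - <<'E'
from m import *
p=snapshot("top");im=p["color"];g=cv2.cvtColor(im,6)
hsv=cv2.cvtColor(im,40);S,V=hsv[...,1],hsv[...,2]
def c(m):
    M=cv2.moments(m,False);return [M["m10"]/M["m00"],M["m01"]/M["m00"]]
print("pix",g[231,249],g[228,281],g[235,137],g[214,375],g[271,178],g[199,262])
# holder floors
fl=((S<40)&(V>150)&(V<222)).astype(np.uint8)
fl=cv2.morphologyEx(fl,2,np.ones((3,3)))
H=[]
for k in blobs(p,fl,(228,180,300,248),100):
    w=ray(p,k[:,0],.015).astype(np.float32);r=cv2.minAreaRect(w*1000)
    H.append(np.array(r[0]));print("holder",c(k),np.round(r[0]),np.round(r[1]),round(r[2],1))
def obj(nm,m,box,z):
    for k in blobs(p,m.astype(np.uint8),box,25):
        w=ray(p,k[:,0],z).astype(np.float32);r=cv2.minAreaRect(w*1000)
        print(nm,np.round(c(k),1),"cen",np.round(ray(p,[c(k)],z)[0]*1000),"rect",np.round(r[0]),np.round(r[1]),round(r[2],1))
wh=(S<70)&(V>130)
obj("jar",wh,(355,195,395,235),.06)
obj("slim",wh,(405,205,435,235),.08)
obj("block",wh,(160,255,200,290),.054)
obj("boxtop",(V>215)&(S<60),(118,215,160,255),.054)
E
```

```text
pix 199 200 246 247 198 246
holder [248.50890585241729, 230.9443838604144] [499.  93.] [56. 80.] 89.3
holder [281.10108181203515, 227.89519945909396] [505.  -4.] [71. 66.] 3.6
holder [245.8051181102362, 198.42257217847768] [595.  99.] [55. 55.] 25.9
holder [277.8134831460674, 196.09475655430708] [601.   3.] [71. 73.] 88.9
jar [374.8 213.5] cen [ 536. -273.] rect [ 536. -273.] [52. 56.] 87.3
slim [419.7 219.2] cen [ 514. -395.] rect [ 514. -396.] [32. 31.] 42.5
block [177.8 271.3] cen [382. 293.] rect [382. 293.] [58. 37.] 77.6
boxtop [137.1 234.1] cen [490. 410.] rect [490. 410.] [47. 47.] 30.7
```

```bash
python3 -c "
from h import *
print(tool([.536,-.273,.16],-80))"
```

```text
[[456.2, -332.3, 96.0], np.float64(3.7), np.float64(-76.3)]
```

```bash
python3 -m pendant '{"delta_pos": [[456,-332,60],[456,-332,60],[456,-332,60],[456,-332,60],[456,-332,60],[456,-332,60],[456,-332,60],[456,-332,60],[456,-332,60],[456,-332,60],[456,-332,60],[456,-332,60],[456,-332,60],[456,-332,60],[456,-332,60],[456,-332,60],[456,-332,96],[456,-332,96],[456,-332,96]], "dr": [[0,0,0],[0,0,0],[0,0,0],[0,0,0],[0,0,0],[0,0,0],[0,0,0],[0,0,0],[0,0,0],[0,0,0],[0,0,0],[0,0,0],[0,0,0],[0,0,0],[0,0,0],[0,0,0],[0,0,0],[0,0,0],[0,0,0]], "gripper": [100,100,100,100,100,100,100,100,100,100,100,100,100,100,100,100,100,100,100]}'
python3 - <<'E'
from h import *
p=snapshot("wrist");cv2.imwrite("pics/w1.png",p["color"])
print(proj(p,[[.536,-.273,.06]]),tool([.536,-.273,.042]))
E
```

```text
clock: 2.1
ee_pos: [0.5348, -0.2747, 0.1601]
tcp_rot: [-0.0, 0.993, 0.118, -0.001]
ft_force: [0.3, -0.0, 1.7]
finger_gap: 0.0854
finger_force: 0.0
[[275.73775862 216.61211495]] [[0.7, -1.8, 118.9], np.float64(-76.4)]
```

View pics/w1.png

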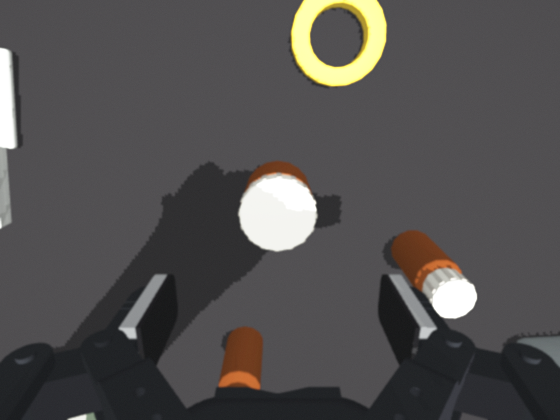

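The wrist view shows the capped jar at (278,211) between the fingers, within 4 mm of the prediction. Descending to grip it.

```bash
python3 -m pendant '{"delta_pos": [[2,-1,40],[2,-1,80],[2,-1,105],[2,-1,118],[2,-1,118],[2,-1,118],[2,-1,118],[2,-1,118],[2,-1,118],[2,-1,118],[2,-1,118],[2,-1,118],[2,-1,100],[2,-1,60],[2,-1,10],[2,-1,-10],[2,-1,-10]], "dr": [[0,0,0],[0,0,0],[0,0,0],[0,0,0],[0,0,0],[0,0,0],[0,0,0],[0,0,0],[0,0,0],[0,0,0],[0,0,0],[0,0,0],[0,0,0],[0,0,0],[0,0,0],[0,0,0],[0,0,0]], "gripper": [100,100,100,100,100,0,0,0,0,0,0,0,0,0,0,0,0]}'
python3 -c "
from h import *
s=tool([.601,.003,.170],-86);print(s)"
```

```text
clock: 3.85
ee_pos: [0.5401, -0.2738, 0.175]
tcp_rot: [0.002, 0.993, 0.119, 0.004]
ft_force: [0.6, 0.1, -1.9]
finger_gap: 0.0504
finger_force: 62.9
[[124.5, -254.6, 4.5], np.float64(9.7), np.float64(-76.3)]
```

```bash
python3 -m pendant '{"delta_pos": [[20,-42,0],[40,-85,0],[60,-128,0],[80,-170,0],[100,-210,0],[115,-240,0],[125,-255,0],[125,-255,0],[125,-255,0],[125,-255,0],[125,-255,0]], "dr": [[0,0,1],[0,0,3],[0,0,5],[0,0,7],[0,0,9],[0,0,10],[0,0,10],[0,0,10],[0,0,10],[0,0,10],[0,0,10]], "gripper": [0,0,0,0,0,0,0,0,0,0,0]}'
python3 -c "
from h import *
print(tool([.601,.003,.053],-86), sense()['joint_positions'].__repr__())
p=snapshot('side');cv2.imwrite('pics/s1.png',p['color'])
p=snapshot('wrist');cv2.imwrite('pics/w2.png',p['color']);print(proj(p,[[.601,.003,.01],[.499,.093,.01],[.595,.099,.01]]))"
```

```text
clock: 4.95
ee_pos: [0.5983, 0.002, 0.1702]
tcp_rot: [0.001, 1.0, 0.03, -0.0]
ft_force: [0.2, 0.8, -0.9]
finger_gap: 0.0503
finger_force: 62.9
[[2.9, -1.0, 117.2], np.float64(-0.5), np.float64(-86.5)] array([-0.14508817,  0.54485123,  0.09134236,  1.96930964, -0.07807098,
        0.63151877, -1.51409443])
[[276.91603806 190.78226061]
 [171.1418807  293.11173303]
 [159.87912688 190.95333283]]
```

View pics/w2.png

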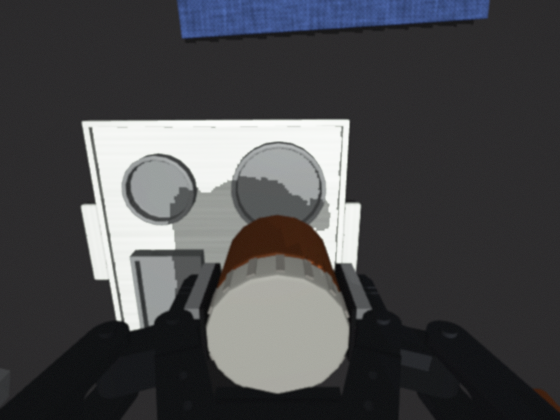

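The wide ring is at (279,187), against a prediction of (277,191), so I'm lowering gently.

```bash
python3 -m pendant '{"delta_pos": [[4,-1,40],[4,-1,80],[4,-1,100],[4,-1,108],[4,-1,112],[4,-1,115],[4,-1,117],[4,-1,117],[4,-1,117],[4,-1,117],[4,-1,117],[4,-1,117],[4,-1,117],[4,-1,90],[4,-1,40],[4,-1,-10],[4,-1,-20],[4,-1,-20]], "dr": [[0,0,0],[0,0,0],[0,0,0],[0,0,0],[0,0,0],[0,0,0],[0,0,0],[0,0,0],[0,0,0],[0,0,0],[0,0,0],[0,0,0],[0,0,0],[0,0,0],[0,0,0],[0,0,0],[0,0,0],[0,0,0]], "gripper": [0,0,0,0,0,0,0,0,0,90,90,90,90,90,90,90,90,90]}'
python3 - <<'E'
from m import *
p=snapshot("wrist");cv2.imwrite("pics/w3.png",p["color"])
print(tool([.514,-.395,.20],-80))
E
```

```text
clock: 6.85
ee_pos: [0.6042, 0.0061, 0.1926]
tcp_rot: [-0.0, 0.999, 0.032, 0.003]
ft_force: [0.3, 0.7, -1.2]
finger_gap: 0.0768
finger_force: 0.0
[[-114.3, 394.6, -9.6], np.float64(-6.3), np.float64(-86.3)]
```

View pics/w3.png

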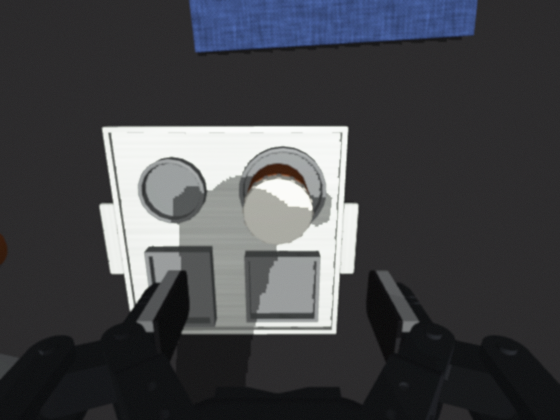

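The jar stands inside the wide ring at (280,200). Next is the slim bottle.

```bash
python3 -m pendant '{"delta_pos": [[-14,49,-9],[-28,98,-9],[-43,147,-9],[-57,196,-9],[-71,245,-9],[-85,294,-9],[-100,343,-9],[-110,380,-9],[-114,394,-9],[-114,394,-9],[-114,394,-9],[-114,394,-9],[-114,394,-9]], "dr": [[0,0,0],[0,0,0],[0,0,0],[0,0,0],[0,0,0],[0,0,0],[0,0,0],[0,0,0],[0,0,0],[0,0,0],[0,0,0],[0,0,0],[0,0,0]], "gripper": [90,90,90,90,90,90,90,90,90,90,90,90,90]}'
python3 - <<'E'
from m import *
p=snapshot("wrist");cv2.imwrite("pics/w4.png",p["color"])
hsv=cv2.cvtColor(p["color"],40)
q=proj(p,[[.514,-.395,.08]])[0];print(q,tool([.514,-.395,.048]))
x,y=q.astype(int)
for k in blobs(p,((hsv[...,1]<70)&(hsv[...,2]>130)).astype(np.uint8),(x-60,y-60,x+60,y+60)):
    c,r=cv2.minEnclosingCircle(k);print(c,r,ray(p,[c],.08))
p=snapshot("top");hsv=cv2.cvtColor(p["color"],40)
for k in blobs(p,((hsv[...,1]<40)&(hsv[...,2]>230)).astype(np.uint8),(228,180,300,248)): pass
cv2.imwrite("pics/top2.png",cv2.resize(p["color"][170:290,95:295],None,fx=4,fy=4,interpolation=2))
E
```

```text
clock: 8.2
ee_pos: [0.5155, -0.3916, 0.1989]
tcp_rot: [-0.001, 0.999, 0.034, -0.0]
ft_force: [0.2, -0.5, 0.2]
finger_gap: 0.0766
finger_force: 0.0
[282.60403703 212.23249483] [[-1.6, 3.0, 151.1], np.float64(-86.1)]
(281.5, 211.5) 84.14580535888672 [[ 0.51449705 -0.39417368]]
```

View pics/top2.png

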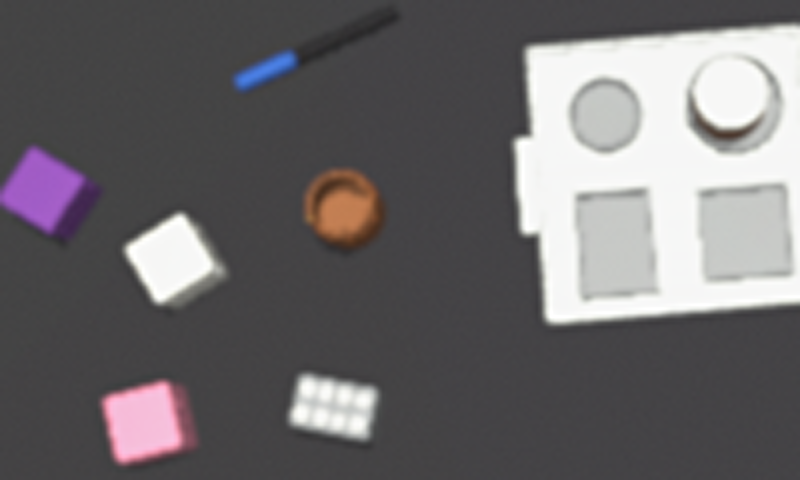

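The jar sits in the wide ring with its cap at crop (730,93). I'll redo the cap mask in the wrist view, then check the jar numerically.

```bash
python3 - <<'E'
from m import *
p=snapshot("wrist");im=p["color"]
hsv=cv2.cvtColor(im,40)
for t in (170,200,230):
  for k in blobs(p,((hsv[...,1]<50)&(hsv[...,2]>t)).astype(np.uint8),(210,130,360,290),200):
    c,r=cv2.minEnclosingCircle(k);print(t,np.round(c),round(r),cv2.contourArea(k),ray(p,[c],.08))
cv2.imwrite("pics/w5.png",im)
t=snapshot("top");print(proj(t,[[.601,.003,.07],[.601,.003,.01]]))
E
```

```text
170 [284. 208.] 22 1364.5 [[ 0.51710083 -0.39722583]]
200 [284. 208.] 22 1344.5 [[ 0.51724226 -0.39693489]]
230 [284. 207.] 22 1302.0 [[ 0.51734795 -0.39691015]]
[[278.59702343 192.26946217]
 [278.08291975 196.14300115]]
```

View pics/w5.png

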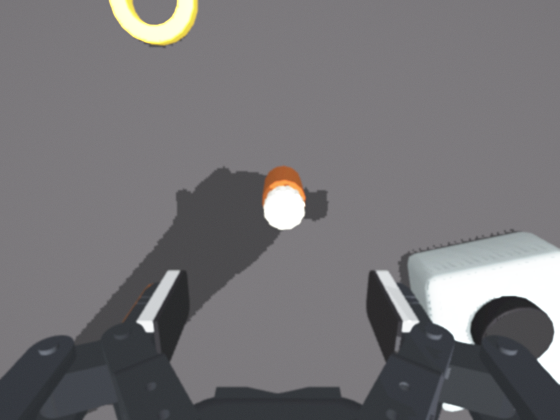

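The capped slim bottle is at (284,208) and the fingers clear the device on the right.

```bash
python3 -m pendant '{"delta_pos": [[0,4,45],[0,4,90],[0,4,130],[0,4,145],[0,4,151],[0,4,151],[0,4,151],[0,4,151],[0,4,151],[0,4,151],[0,4,151],[0,4,151],[0,4,151],[0,4,120],[0,4,75],[0,4,25],[0,4,0],[0,4,0]], "dr": [[0,0,0],[0,0,0],[0,0,0],[0,0,0],[0,0,0],[0,0,0],[0,0,0],[0,0,0],[0,0,0],[0,0,0],[0,0,0],[0,0,0],[0,0,0],[0,0,0],[0,0,0],[0,0,0],[0,0,0],[0,0,0]], "gripper": [90,90,90,90,90,90,0,0,0,0,0,0,0,0,0,0,0,0]}'
python3 -c "
from h import *
s=tool([.595,.099,.200],-86);print(s)"
```

```text
clock: 10.2
ee_pos: [0.517, -0.4005, 0.2049]
tcp_rot: [0.003, 0.999, 0.032, 0.004]
ft_force: [-0.5, -0.4, -0.7]
finger_gap: 0.0326
finger_force: 59.9
[[109.8, -493.5, 2.6], np.float64(-0.3), np.float64(-86.3)]
```

```bash
python3 -m pendant '{"delta_pos": [[10,-45,0],[20,-90,0],[30,-135,0],[40,-180,0],[50,-225,0],[60,-270,0],[70,-315,0],[80,-360,0],[90,-405,0],[100,-445,0],[105,-475,0],[110,-490,0],[110,-490,0],[110,-490,0],[110,-490,0],[110,-490,0]], "dr": [[0,0,0],[0,0,0],[0,0,0],[0,0,0],[0,0,0],[0,0,0],[0,0,0],[0,0,0],[0,0,0],[0,0,0],[0,0,0],[0,0,0],[0,0,0],[0,0,0],[0,0,0],[0,0,0]], "gripper": [0,0,0,0,0,0,0,0,0,0,0,0,0,0,0,0]}'
python3 -c "
from h import *
print(tool([.595,.099,.059],-86))"
```

```text
clock: 11.8
ee_pos: [0.5927, 0.0948, 0.1993]
tcp_rot: [0.001, 1.0, 0.03, -0.0]
ft_force: [0.1, -0.5, -1.4]
finger_gap: 0.0321
finger_force: 59.9
[[2.6, -4.2, 140.2], np.float64(-0.5), np.float64(-86.5)]
```

```bash
python3 -m pendant '{"delta_pos": [[2,-4,40],[2,-4,80],[2,-4,115],[2,-4,128],[2,-4,134],[2,-4,138],[2,-4,140],[2,-4,140],[2,-4,140],[2,-4,140],[2,-4,140],[2,-4,140],[2,-4,140],[2,-4,110],[2,-4,65],[2,-4,20],[2,-4,0],[2,-4,0],[2,-4,0]], "dr": [[0,0,0],[0,0,0],[0,0,0],[0,0,0],[0,0,0],[0,0,0],[0,0,0],[0,0,0],[0,0,0],[0,0,0],[0,0,0],[0,0,0],[0,0,0],[0,0,0],[0,0,0],[0,0,0],[0,0,0],[0,0,0],[0,0,0]], "gripper": [0,0,0,0,0,0,0,0,0,70,70,70,70,70,70,70,70,70,70]}'
python3 - <<'E'
from m import *
print(tool([.490,.410,.18],30.7),tool([.490,.410,.18],-59.3))
p=snapshot("wrist");cv2.imwrite("pics/w6.png",p["color"])
E
```

```text
clock: 13.7
ee_pos: [0.5943, 0.1017, 0.1993]
tcp_rot: [-0.0, 0.999, 0.032, 0.0]
ft_force: [-0.4, 0.7, -1.3]
finger_gap: 0.0595
finger_force: 0.0
[[-84.3, -314.3, 19.4], np.float64(63.0), np.float64(-86.3)] [[-84.3, -314.3, 19.4], np.float64(-27.0), np.float64(-86.3)]
```

View pics/w6.png

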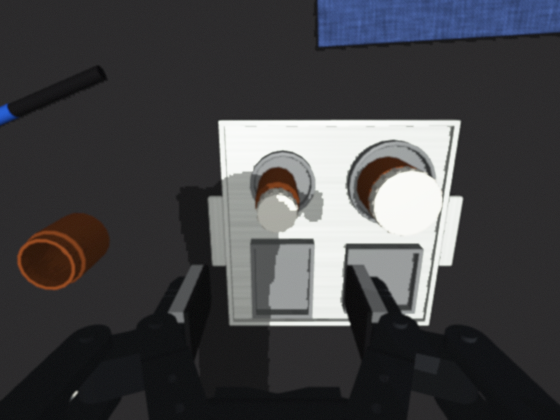

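Both bottles stand in their rings, at (280,195) and (400,195). Next is the white box.

```bash
python3 -m pendant '{"delta_pos": [[-11,-45,5],[-22,-90,10],[-34,-135,19],[-46,-180,19],[-58,-225,19],[-70,-265,19],[-80,-295,19],[-84,-314,19],[-84,-314,19],[-84,-314,19],[-84,-314,19],[-84,-314,19]], "dr": [[0,0,-3],[0,0,-7],[0,0,-11],[0,0,-15],[0,0,-19],[0,0,-23],[0,0,-26],[0,0,-27],[0,0,-27],[0,0,-27],[0,0,-27],[0,0,-27]], "gripper": [90,90,90,90,90,90,90,90,90,90,90,90]}'
python3 - <<'E'
from m import *
p=snapshot("wrist");im=p["color"];hsv=cv2.cvtColor(im,40)
print(proj(p,[[.49,.41,.054]]),tool([.490,.410,.040],-59.3))
for k in blobs(p,((hsv[...,1]<50)&(hsv[...,2]>225)).astype(np.uint8),(180,100,380,300),300):
    w=ray(p,k[:,0],.054).astype(np.float32);r=cv2.minAreaRect(w*1000);print(np.round(r[0]),np.round(r[1]),round(r[2],1),k[:,0].mean(0))
cv2.imwrite("pics/w7.png",im)
E
```

```text
clock: 14.95
ee_pos: [0.492, 0.407, 0.1801]
tcp_rot: [0.001, 0.965, 0.263, -0.0]
ft_force: [0.0, -0.1, 0.1]
finger_gap: 0.0769
finger_force: 0.0
[[272.62855412 207.09128214]] [[-0.2, -3.2, 140.3], np.float64(-0.2), np.float64(-59.5)]
[492. 410.] [46. 46.] 30.4 [274.67234043 204.34468085]
```

View pics/w7.png

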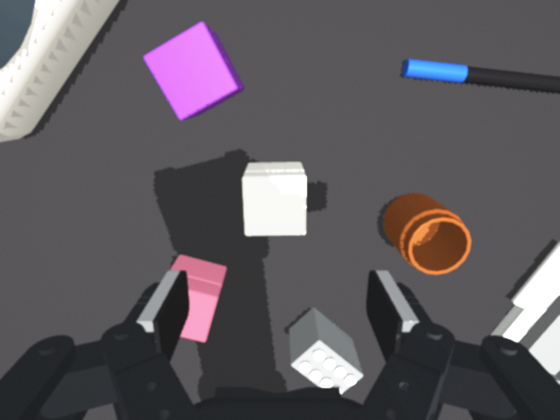

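The white box is at (274,204), centred and square between the fingers.

```bash
python3 -m pendant '{"delta_pos": [[1,-3,45],[1,-3,90],[1,-3,120],[1,-3,135],[1,-3,140],[1,-3,140],[1,-3,140],[1,-3,140],[1,-3,140],[1,-3,140],[1,-3,140],[1,-3,140],[1,-3,110],[1,-3,65],[1,-3,20],[1,-3,-20],[1,-3,-30],[1,-3,-30],[1,-3,-30]], "dr": [[0,0,0],[0,0,0],[0,0,0],[0,0,0],[0,0,0],[0,0,0],[0,0,0],[0,0,0],[0,0,0],[0,0,0],[0,0,0],[0,0,0],[0,0,0],[0,0,0],[0,0,0],[0,0,0],[0,0,0],[0,0,0],[0,0,0]], "gripper": [90,90,90,90,90,90,0,0,0,0,0,0,0,0,0,0,0,0,0]}'
python3 -c "
from h import *
s=tool([.505,-.004,.210],-86.4);print(s)"
```

```text
clock: 16.9
ee_pos: [0.4889, 0.412, 0.2091]
tcp_rot: [0.001, 0.964, 0.265, -0.001]
ft_force: [-0.6, 0.4, -2.1]
finger_gap: 0.0456
finger_force: 61.7
[[-198.5, 365.9, -0.3], np.float64(27.1), np.float64(-59.3)]
```

```bash
python3 -m pendant '{"delta_pos": [[-22,40,0],[-44,80,0],[-66,120,0],[-88,161,0],[-110,202,0],[-132,243,0],[-154,284,0],[-176,325,0],[-190,350,0],[-199,366,0],[-199,366,0],[-199,366,0],[-199,366,0],[-199,366,0]], "dr": [[0,0,3],[0,0,6],[0,0,9],[0,0,12],[0,0,15],[0,0,18],[0,0,21],[0,0,24],[0,0,26],[0,0,27],[0,0,27],[0,0,27],[0,0,27],[0,0,27]], "gripper": [0,0,0,0,0,0,0,0,0,0,0,0,0,0]}'
python3 -c "
from h import *
print(tool([.505,-.004,.051],-86.4))"
```

```text
clock: 18.3
ee_pos: [0.5053, -0.0019, 0.2098]
tcp_rot: [-0.0, 0.999, 0.034, -0.001]
ft_force: [-0.8, -0.5, -1.7]
finger_gap: 0.0454
finger_force: 61.9
[[-0.3, 2.2, 158.8], np.float64(0.3), np.float64(-86.1)]
```

```bash
python3 -m pendant '{"delta_pos": [[0,1,45],[0,1,90],[0,1,130],[0,1,145],[0,1,152],[0,1,156],[0,1,159],[0,1,159],[0,1,159],[0,1,159],[0,1,159],[0,1,159],[0,1,159],[0,1,130],[0,1,85],[0,1,40],[0,1,10],[0,1,10],[0,1,10]], "dr": [[0,0,0],[0,0,0],[0,0,0],[0,0,0],[0,0,0],[0,0,0],[0,0,0],[0,0,0],[0,0,0],[0,0,0],[0,0,0],[0,0,0],[0,0,0],[0,0,0],[0,0,0],[0,0,0],[0,0,0],[0,0,0],[0,0,0]], "gripper": [0,0,0,0,0,0,0,0,0,80,80,80,80,80,80,80,80,80,80]}'
python3 - <<'E'
from m import *
print(tool([.382,.293,.18],-12.4),sense()["joint_positions"][6])
E
```

```text
clock: 20.2
ee_pos: [0.5057, -0.0045, 0.2007]
tcp_rot: [-0.0, 0.999, 0.032, 0.001]
ft_force: [0.1, 0.1, -0.8]
finger_gap: 0.0685
finger_force: 0.0
[[-104.3, -304.8, 20.6], np.float64(-73.9), np.float64(-86.3)] -1.494446644497109
```

```bash
python3 -m pendant '{"delta_pos": [[-13,-38,0],[-26,-76,5],[-39,-114,10],[-52,-152,15],[-65,-190,20],[-78,-228,20],[-91,-266,20],[-100,-292,20],[-104,-305,20],[-104,-305,20],[-104,-305,20],[-104,-305,20],[-104,-305,20]], "dr": [[0,0,-8],[0,0,-16],[0,0,-24],[0,0,-32],[0,0,-40],[0,0,-48],[0,0,-56],[0,0,-64],[0,0,-72],[0,0,-74],[0,0,-74],[0,0,-74],[0,0,-74]], "gripper": [90,90,90,90,90,90,90,90,90,90,90,90,90]}'
python3 - <<'E'
from m import *
p=snapshot("wrist");im=p["color"];hsv=cv2.cvtColor(im,40)
print(proj(p,[[.382,.293,.054]]),tool([.382,.293,.040],-12.4),sense()["joint_positions"])
q=snapshot("top");t=cv2.resize(q["color"][165:255,215:315],(420,378),interpolation=2);t=np.vstack([t,np.zeros((42,420,3),np.uint8)])
cv2.imwrite("pics/w8.png",np.hstack([im[:,80:460],t]))
E
```

```text
clock: 21.5
ee_pos: [0.3826, 0.2916, 0.1799]
tcp_rot: [0.0, 0.78, 0.626, -0.001]
ft_force: [0.9, 0.5, 0.1]
finger_gap: 0.0771
finger_force: 0.0
[[276.70525393 205.61645817]] [[1.1, -0.8, 140.1], np.float64(-0.1), np.float64(-12.5)] [-0.56371989  0.41693507 -0.23453022  2.20373463  0.18517658  0.53954847
 -1.15621699]
```

View pics/w8.png

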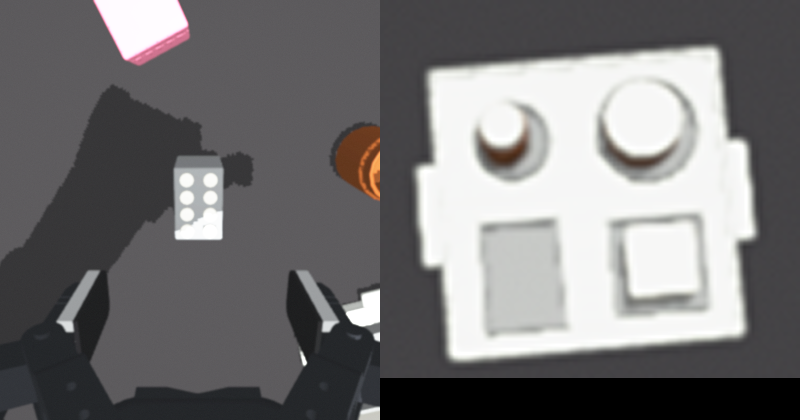

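Three items are in their holders. The block is at (279,203) in the full wrist image, square to the fingers, so I'm gripping it.

```bash
python3 -m pendant '{"delta_pos": [[2,0,45],[2,0,90],[2,0,120],[2,0,135],[2,0,140],[2,0,140],[2,0,140],[2,0,140],[2,0,140],[2,0,140],[2,0,140],[2,0,140],[2,0,110],[2,0,65],[2,0,20],[2,0,-20],[2,0,-30],[2,0,-30],[2,0,-30]], "dr": [[0,0,0],[0,0,0],[0,0,0],[0,0,0],[0,0,0],[0,0,0],[0,0,0],[0,0,0],[0,0,0],[0,0,0],[0,0,0],[0,0,0],[0,0,0],[0,0,0],[0,0,0],[0,0,0],[0,0,0],[0,0,0],[0,0,0]], "gripper": [90,90,90,90,90,90,0,0,0,0,0,0,0,0,0,0,0,0,0]}'
python3 -c "
from h import *
s=tool([.499,.093,.210],-86.4);print(s)"
```

```text
clock: 23.5
ee_pos: [0.3819, 0.2941, 0.2093]
tcp_rot: [0.0, 0.779, 0.627, -0.001]
ft_force: [-0.5, -0.6, -1.6]
finger_gap: 0.0354
finger_force: 60.7
[[-171.5, 157.3, -0.5], np.float64(74.1), np.float64(-12.3)]
```

```bash
python3 -m pendant '{"delta_pos": [[-18,17,0],[-36,33,0],[-54,50,0],[-72,66,0],[-90,83,0],[-108,99,0],[-126,116,0],[-144,132,0],[-160,147,0],[-171,157,0],[-171,157,0],[-171,157,0],[-171,157,0],[-171,157,0]], "dr": [[0,0,8],[0,0,16],[0,0,24],[0,0,32],[0,0,40],[0,0,48],[0,0,56],[0,0,64],[0,0,72],[0,0,74],[0,0,74],[0,0,74],[0,0,74],[0,0,74]], "gripper": [0,0,0,0,0,0,0,0,0,0,0,0,0,0]}'
python3 -c "
from h import *
print(tool([.499,.093,.051],-86.4))"
```

```text
clock: 24.9
ee_pos: [0.4989, 0.0958, 0.2101]
tcp_rot: [-0.0, 0.999, 0.034, -0.0]
ft_force: [-0.8, 0.4, -1.5]
finger_gap: 0.0351
finger_force: 60.6
[[0.0, 2.9, 159.1], np.float64(0.2), np.float64(-86.2)]
```

```bash
python3 -m pendant '{"delta_pos": [[0,2,45],[0,2,90],[0,2,130],[0,2,145],[0,2,152],[0,2,156],[0,2,159],[0,2,159],[0,2,159],[0,2,159],[0,2,159],[0,2,159],[0,2,159],[0,2,130],[0,2,85],[0,2,40],[0,2,0],[0,2,0],[0,2,0],[0,2,0]], "dr": [[0,0,0],[0,0,0],[0,0,0],[0,0,0],[0,0,0],[0,0,0],[0,0,0],[0,0,0],[0,0,0],[0,0,0],[0,0,0],[0,0,0],[0,0,0],[0,0,0],[0,0,0],[0,0,0],[0,0,0],[0,0,0],[0,0,0],[0,0,0]], "gripper": [0,0,0,0,0,0,0,0,0,65,65,65,65,65,65,65,65,65,65,65]}'
python3 - <<'E'
from m import *
p=snapshot("wrist")["color"];q=snapshot("side")["color"]
a=p[:,120:520];b=cv2.resize(q[150:360,200:400],(400,420),interpolation=2)
cv2.imwrite("pics/end.png",np.hstack([a,b]))
E
```

```text
clock: 26.9
ee_pos: [0.4987, 0.0924, 0.2093]
tcp_rot: [0.0, 0.999, 0.032, -0.001]
ft_force: [-0.0, -0.3, -0.2]
finger_gap: 0.0554
finger_force: 0.0
```

View pics/end.png

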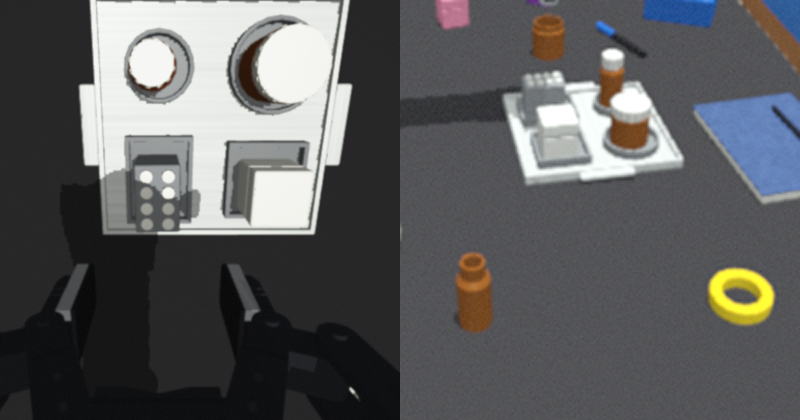

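All four items stand in their holders and both empties are upright. One numeric check from the top view, then I'll hand in.

```bash
python3 - <<'E'
from m import *
p=snapshot("top")
def g(n,xy,z):print(n,proj(p,[[*xy,z]]).round(1))
g("jar",(.601,.003),.07);g("slim",(.595,.099),.09);g("box",(.505,-.004),.064);g("block",(.499,.093),.064)
cv2.imwrite("pics/end2.png",cv2.resize(p["color"][175:255,215:315],(800,640),interpolation=2)[:600])
E
```

```text
jar [[278.6 192.3]]
slim [[244.9 193.6]]
box [[281.8 225.7]]
block [[247.8 228.4]]
```

View pics/end2.png

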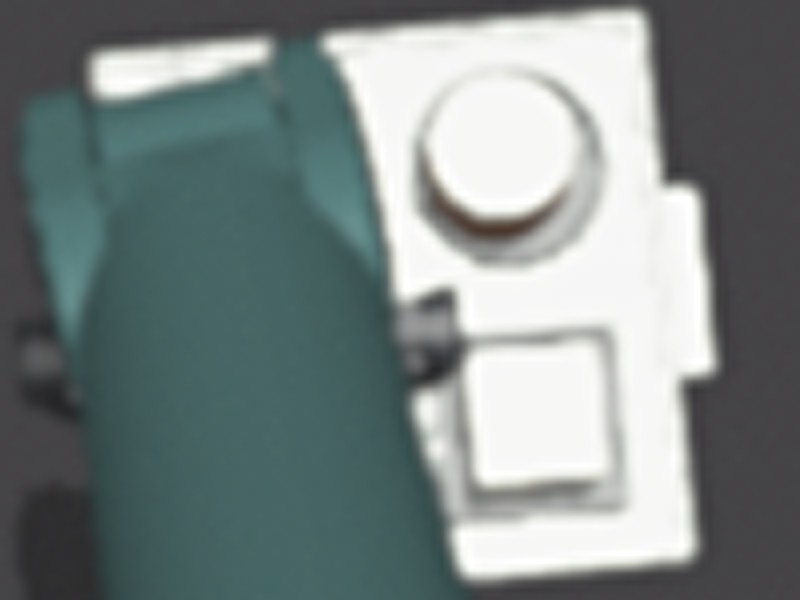

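The jar is at (277.8,192.9) and the box at (282.5,226.6), both within about 3 mm of their seated predictions. The arm hides the bottle and block in this view, but the wrist view showed both seated. Handing in.

```bash
python3 -c "
from rig import job_done
print(job_done())"
```

```text
the job is handed in; nothing more can be done
None
```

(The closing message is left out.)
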